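# Load the cassette case and close its lapped double hatch

### The job

Put every white cassette that stands on the cart into a recess of its own length in the open case (long ones in long recesses, short ones in short) and press each fully home, so that its body is flush with the deck. Then shut the rebated left leaf first and, after it, the flanged right leaf so that its flange laps over the other's edge, both lying fully shut. Leave the other things on the cart where they are and standing.

Things in the scene. Friction and masses are not known exactly. Their poses are not given: they have to be found in the camera images.
- cassette_case: Grey open-topped case fixed on the cart top, 218 mm along its x (away from the robot, turned a little) by 212 mm along its y (left); origin at the centre of its underside. Walls 6 mm, rim 78 mm above the cart top. Inside, a deck 50 mm above the cart top has two long and two short recesses, lengths along x. Two flat aluminium leaves on the left and right rims shut like a double hatch.
- leaf_rebated (a joint): Angle (rad) of the left leaf: 0 shut and level, grows as it opens up and outward, 1.57 upright, stop at 2.2. Stiff hinge: stays where left, moves with about 2 N at the free edge. 214 mm along the case's x, 6 mm thick, reaches 105.5 mm from its hinge; the last 15.5 mm is a rebated tongue 3 mm thick, lowermost when shut.
- leaf_flanged (a joint): Angle (rad) of the right leaf, as for the left; same stiff hinge. 214 mm long, 6 mm thick, 105.5 mm wide from its hinge plus a 14 mm flange 3 mm thick, uppermost when shut, which then lies over the left leaf's tongue. If this leaf is down first, the left one comes to rest on the flange about 0.065 rad open.
- leaf_rebated_hinge (a point): Middle of the left leaf's hinge line, on the case's left rim, 78 mm above the cart top; axes as the case's.
- leaf_flanged_hinge (a point): Middle of the right leaf's hinge line, on the case's right rim, 78 mm above the cart top; axes as the case's.
- leaf_rebated_edge (a point): Middle of the left leaf's free edge (tip of the tongue), moves with the leaf.
- leaf_flanged_edge (a point): Middle of the right leaf's free edge (tip of the flange), moves with the leaf.
- bay_long0 (a point): Centre of the mouth of the near left recess, level with the deck (50 mm above the cart top); axes as the case's. A long recess, 58 x 38 mm. Its black floor is a seat that starts 26 mm below the mouth, so a cassette just set in stands 10 mm proud (and blocks the leaves); pressed with about 6 N it goes down 10 mm to a stop and stays.
- bay_long1 (a point): Centre of the mouth of the far right recess, level with the deck (50 mm above the cart top); axes as the case's. A long recess, 58 x 38 mm. Its black floor is a seat that starts 26 mm below the mouth, so a cassette just set in stands 10 mm proud (and blocks the leaves); pressed with about 6 N it goes down 10 mm to a stop and stays.
- bay_short0 (a point): Centre of the mouth of the near right recess, level with the deck (50 mm above the cart top); axes as the case's. A short recess, 44 x 38 mm. Its black floor is a seat that starts 26 mm below the mouth, so a cassette just set in stands 10 mm proud (and blocks the leaves); pressed with about 6 N it goes down 10 mm to a stop and stays.
- bay_short1 (a point): Centre of the mouth of the far left recess, level with the deck (50 mm above the cart top); axes as the case's. A short recess, 44 x 38 mm. Its black floor is a seat that starts 26 mm below the mouth, so a cassette just set in stands 10 mm proud (and blocks the leaves); pressed with about 6 N it goes down 10 mm to a stop and stays.
- cassette_long0_center (a point): Centre, 29 mm above the underside, of a long white cassette: body 54 mm along its x, 34 mm along y, 36 mm high; on top, centred, a grip rib 42 mm along x, 14 mm thick, 22 mm high; 60 to 130 g. Starts upright on the cart, left of the case; may be absent. Has 2 mm to spare each side in a long recess; fully home, the foot of the rib is level with the deck, this point 7 mm below the mouth.
- cassette_long1_center (a point): Centre, 29 mm above the underside, of a long white cassette: body 54 mm along its x, 34 mm along y, 36 mm high; on top, centred, a grip rib 42 mm along x, 14 mm thick, 22 mm high; 60 to 130 g. Starts upright on the cart, left of the case; may be absent. Has 2 mm to spare each side in a long recess; fully home, the foot of the rib is level with the deck, this point 7 mm below the mouth.
- cassette_short0_center (a point): Centre, 29 mm above the underside, of a short white cassette: body 40 mm along its x, 34 mm along y, 36 mm high; on top, centred, a grip rib 28 mm along x, 14 mm thick, 22 mm high; 60 to 130 g. Starts upright on the cart, left of the case; may be absent. Has 2 mm to spare each side in a short recess; fully home, the foot of the rib is level with the deck, this point 7 mm below the mouth.
- cassette_short1_center (a point): Centre, 29 mm above the underside, of a short white cassette: body 40 mm along its x, 34 mm along y, 36 mm high; on top, centred, a grip rib 28 mm along x, 14 mm thick, 22 mm high; 60 to 130 g. Starts upright on the cart, left of the case; may be absent. Has 2 mm to spare each side in a short recess; fully home, the foot of the rib is level with the deck, this point 7 mm below the mouth.
- gel_pot: Blue pot 43 mm across, 60 mm high, among the cassettes; bystander. Origin at its foot.
- lancet_carton: Small carton 31 x 47 x 72 mm standing among the cassettes; bystander. Origin at its foot.
- photometer: White instrument 131 x 100 x 58 mm on the right; bystander. Origin at its foot.
- timer: White wind-up timer 66 x 66 x 48 mm on the right; bystander. Origin at its foot.
- bottle_oxy: White bottle 53 mm across, 134 mm high, at the back on the right; bystander. Origin at its foot.

How it is judged (in metres and radians):
On the way, in this order (a step that is already met when the one before it is completed fails the run):
1. every cassette present is pressed flush in a recess of its own length (((horizontal distance between cassette_long0_center and bay_long0 below 0.004 m and z of cassette_long0_center in the frame of bay_long0 below -0.005 m) or (horizontal distance between cassette_long0_center and bay_long1 below 0.004 m and z of cassette_long0_center in the frame of bay_long1 below -0.005 m)) and ((horizontal distance between cassette_long1_center and bay_long0 below 0.004 m and z of cassette_long1_center in the frame of bay_long0 below -0.005 m) or (horizontal distance between cassette_long1_center and bay_long1 below 0.004 m and z of cassette_long1_center in the frame of bay_long1 below -0.005 m)) and ((horizontal distance between cassette_short0_center and bay_short0 below 0.004 m and z of cassette_short0_center in the frame of bay_short0 below -0.005 m) or (horizontal distance between cassette_short0_center and bay_short1 below 0.004 m and z of cassette_short0_center in the frame of bay_short1 below -0.005 m)) and ((horizontal distance between cassette_short1_center and bay_short0 below 0.004 m and z of cassette_short1_center in the frame of bay_short0 below -0.005 m) or (horizontal distance between cassette_short1_center and bay_short1 below 0.004 m and z of cassette_short1_center in the frame of bay_short1 below -0.005 m))), for 0.2 s.
2. the rebated left leaf is shut while the flanged right leaf is still open (all of step 1 and value of joint leaf_rebated below 0.03 rad and value of joint leaf_flanged above 0.3 rad), for 0.2 s.
3. the flanged right leaf is shut over it (value of joint each of leaf_rebated, leaf_flanged below 0.03 rad), for 0.2 s.
At the end, for the whole second after the job is handed in: Every cassette present lies in a recess of its own length, its centre within 4 mm sideways of the recess's, flush with the deck to within 2 mm; both leaves are shut to within 0.03 rad (about 3 mm at the edge) and at rest (all of step 1 and all of step 3 and velocity of joint each of leaf_rebated, leaf_flanged below 0.05 rad/s); the robot touches nothing.
It fails at once if the photometer, the timer or the bottle is pushed more than 3 cm from its place (distance of any of photometer, timer, bottle_oxy from where it was at the start of the episode above 0.03 m).
It fails at once if the pot or the carton is pushed more than 6 cm from its place (distance of any of gel_pot, lancet_carton from where it was at the start of the episode above 0.06 m).
It fails at once if the pot, the carton or the bottle is knocked over (angle between any of gel_pot, lancet_carton, bottle_oxy's own z axis and vertical above 0.8 rad).
Of cassette_long0, cassette_long1, cassette_short0, cassette_short1 only 3 to 4 are there at a start; the rules pass over those that are not, and their reading is None.
At some moment in a run one of cassette_long0, cassette_long1, cassette_short0, cassette_short1 may be knocked a few centimetres aside while the robot is not near it.
It also fails if it takes over 210 s, if anything falls off the work surface, if the arm or the gripper's body presses on something with over 40 N, if the wrist force passes 120 N, or if a joint passes its speed limit or range.

### The arm

A 6-joint arm with a two-finger parallel gripper is mounted at the origin on a cart in front of the work surface, level with it; the furniture and walls round the work are solid. World frame = base frame: x ahead of the robot, y to its left, z up, the work surface at z = 0. Lengths are in m, angles in degrees, forces in N, time in s.
With the tool pointing down it reaches from about 0.35 to 0.875 m from the base axis. Payload 4.2 kg.
Tool frame: the origin (TCP) lies midway between the tips of the shut fingers; the grasp point (between the pads) lies 19 mm behind it; z points along the fingers, y is the line along which they close (so a half turn about z gives the same grasp; the last joint's range is limited). The gripper opens to 87 mm and grips with 3 to 60 N. Pads are 19 mm wide; open, the fingers measure 117 mm over their backs; the gripper's body (75 mm by 190 mm) begins 51 mm behind the grasp point.
Start: joints at [81.108, 22.042, 0.453, 0, -68.411, -14.817], TCP at [0.251, 0.572, 0.223] pointing down, gripper open.
Joint ranges: [-179.83, 179.83], [-69.29, 118.12], [-61.27, 80.66], [-181.25, 117.63], [-171.15, -9.14], [-177.46, 177.46]. Speed limits (degrees/s): [159.86, 159.86, 180, 180, 180, 180].

### API

Orientations are given as a 3x3 rotation matrix whose columns are the frame's x, y, z axes.
In Python, from station import r, cams gives the robot as it stands.
- The arm moves only by the tool play_rows, never from a script. Its argument "commands" is text: rows parted by semicolons, each of 6 numbers parted by spaces: the shift along the world's x, y, z normalised to -1 to 1, where 1 is 30 mm, then the turn, a rotation vector about the world's x, y, z normalised to -1 to 1, where 1 is 0.15 rad. A call has 1 to 20 rows; each row shifts and turns the commanded pose from where the row before left it; what a row does not reach is not made up. A row lasts 1/10 s, in which the tool goes at most 50 mm and 8.59 degrees, less where a joint would pass 70% of its speed; a pose out of reach is approached as far as the arm can. A call with a number of a shift or a turn outside -1 to 1 is refused whole. A call with a gripper value outside its range is refused whole. "grip" is the finger opening in mm, from 0 to 87, set as the call begins (left out, the last holds). The fingers move at their own pace and stop on an object; the grip force is fixed at half the most. Time passes only in rows, so rows that do not move let the fingers close. It gives the time, the measured TCP pose, the force, the opening and the grip force at its end, in the units of the state.
- r.sense(): the state, without advancing time (a new reading comes with each control period).
- cams.capture(name): name is "side" or "top"; returns (picture, depth): 420x560x3 uint8, blue, green, red; 420x560 float32, m along the optical axis (not along the pixel's ray), 0 where there is no reading.
- cams.camera_info(name): a dict with "mtx" (3x3 intrinsics, pixels), "R" (3x3) and "t" (3): a world point X has camera coordinates R X + t. Camera axes: x right, y down, z forward; pixel columns grow to the right and rows downward; lengths in m; the calibration is good to about 2 mm. A picture is of the moment at which its call begins. camera_info takes no time and is no camera call.
- r.finish_job(): hands the job in; it is judged then, once.
The state is a dict: "time_s": time; "joints": joint angles; "joint_velocities": joint speeds; "effort": joint torques, N m; "tcp_pos": TCP position; "ee_rot": TCP orientation; "wrist_force": force on the tool from outside, world axes, zero at the start; "moment": the same for the moment, N m; "gripper_width": opening from 0.0 (shut) to 1.0 (fully open); "gripper_force": force on a finger pad.
Only numpy, scipy, OpenCV 4.12 (cv2) and the standard library are available. Lean on these libraries where they do the work, as an engineer would, in place of code of your own. Each camera call takes 0.05 s, during which the arm holds its last target. There are 200 camera calls.

## Working session

There is one attempt and no reset: what is moved stays moved. The work goes in short steps, Python scripts to look and compute and a tool call to move; the robot and the scene stay as the last step left them, time stands still between calls to the robot, and variables do not carry over. Pictures are saved under pics/ and viewed, at most 14 in all, crops included, and the job is handed in when it is done.

Besides the shell and the picture viewer there is one more tool, called after "Emit:" as name(argument=value, ...), one argument or row to a line, values as JSON. play_rows: Moves the arm, as the interface text tells. Scaled input: -1 to 1 covers 30 mm each way for a shift and 0.15 rad each way for a turn. Its arguments: {"type":"object","properties":{"commands":{"type":"string"},"grip":{"type":"number"}},"required":["commands"]}

```bash
ls; mkdir -p pics
cat > h.py <<'E'
import numpy as np, cv2
from station import r, cams
def cap(n):
    im,d=cams.capture(n); c=cams.camera_info(n); return im,d,c
def cloud(d,c):
    K=c["mtx"];v,u=np.indices(d.shape)
    P=np.stack([(u-K[0,2])/K[0,0]*d,(v-K[1,2])/K[1,1]*d,d],-1)
    W=(P-np.asarray(c["t"]))@np.asarray(c["R"])
    W[d==0]=np.nan
    return W
E
python3 - <<'E'
from h import *
for n in("top","side"):
    im,d,c=cap(n); cv2.imwrite(f"pics/{n}0.png",im); np.save(f"{n}0.npy",cloud(d,c)); print(n,c)
print(r.sense())
E
```

```text
pics
top {'mtx': array([[409.79259358,   0.        , 278.50321026],
       [  0.        , 409.79259358, 198.8645244 ],
       [  0.        ,   0.        ,   1.        ]]), 'R': array([[ 0.02886953, -0.99957754, -0.00336143],
       [-0.988978  , -0.02807452, -0.14537651],
       [ 0.14522072,  0.00752134, -0.98937069]]), 't': array([-0.02917619,  0.52001938,  1.06201176])}
side {'mtx': array([[411.23071007,   0.        , 281.91613791],
       [  0.        , 411.23071007, 208.33465902],
       [  0.        ,   0.        ,   1.        ]]), 'R': array([[-9.80976242e-01, -1.94126820e-01, -6.25082785e-04],
       [-1.26462094e-01,  6.41484123e-01, -7.56640905e-01],
       [ 1.47285274e-01, -7.42167702e-01, -6.53830368e-01]]), 't': array([0.52621787, 0.14991772, 0.98266594])}
{'time_s': 0.1, 'joints': array([ 8.11067647e+01,  2.20875469e+01,  3.88104441e-01, -2.44744327e-02,
       -6.84104284e+01, -1.48171381e+01]), 'joint_velocities': array([ 0.08068713, -0.02681632,  0.2161736 ,  0.13885006,  0.03596724,
       -0.01612798]), 'effort': array([-1.17882279e-03, -3.91690099e+01,  1.87936288e+01,  4.23197016e+00,
        1.34909997e-02, -7.52485835e-05]), 'tcp_pos': array([0.25108873, 0.57176905, 0.221562  ]), 'ee_rot': array([[ 9.15526475e-01, -4.02257130e-01, -6.88861628e-04],
       [-4.02257705e-01, -9.15524646e-01, -1.83311964e-03],
       [ 1.06715646e-04,  1.95536946e-03, -9.99998083e-01]]), 'wrist_force': array([-0.99580107, -0.51811691,  0.07534845]), 'moment': array([-0.07653648, -0.00508837, -0.00581647]), 'gripper_force': 0.0, 'gripper_width': 1.002437666401972}
```

View pics/top0.png

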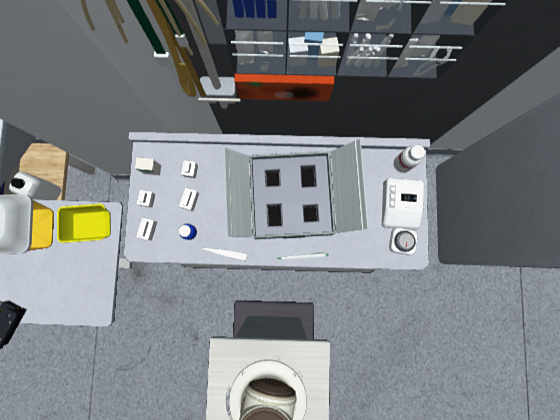

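View pics/side0.png

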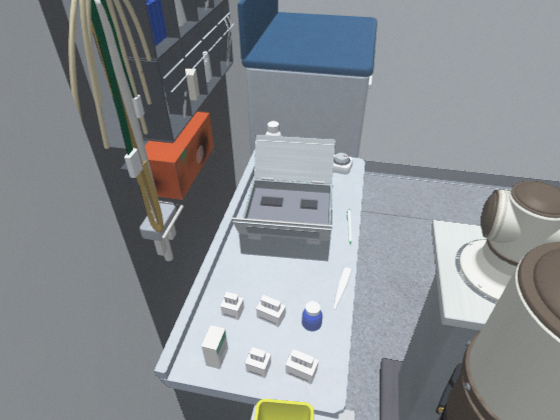

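Top view: long cassettes at (189,199) and (146,229), short ones at (189,168) and (145,199), carton at (145,163), pot at (187,231). The open case is centred near (291,195). The side view agrees. Next I measure poses.

```bash
cat >> h.py <<'E'
def plane(c,uv,z):
    K=np.asarray(c["mtx"]);R=np.asarray(c["R"]);t=np.asarray(c["t"])
    uv=np.atleast_2d(uv).astype(float)
    d=np.c_[(uv-[K[0,2],K[1,2]])/[K[0,0],K[1,1]],np.ones(len(uv))]@R
    o=-R.T@t
    return o+d*((z-o[2])/d[:,2])[:,None]
def rect(P):
    (cx,cy),(w,h),a=cv2.minAreaRect((P[:,:2]*1000).astype(np.float32))
    if w<h: w,h,a=h,w,a-90
    return np.round([cx,cy,w,h,(a+90)%180-90],1)
def cassettes(W,c):
    m=((W[...,2]>.015)&(W[...,1]>.17)&(W[...,1]<.6)&(W[...,0]>.2)).astype(np.uint8)
    n,L=cv2.connectedComponents(m)
    for i in range(1,n):
        s=L==i; Q=W[s]
        if len(Q)<60: continue
        top=Q[Q[:,2]>.050]; body=Q[(Q[:,2]>.03)&(Q[:,2]<.042)]
        v,u=np.nonzero(s)
        print("px",int(u.mean()),int(v.mean()),"zmax",Q[:,2].max().round(3),"rib",len(top),rect(top) if len(top)>3 else "", top[:,:2].mean(0).round(4),"body",rect(body) if len(body)>5 else "","mid",Q[Q[:,2]>.03][:,:2].mean(0).round(4))
E
python3 - <<'E'
from h import *
c=cams.camera_info("top");W=np.load("top0.npy")
cassettes(W,c)
print("side");cassettes(np.load("side0.npy"),c)
# bays
sub=W[150:245,245:340]
m=np.zeros(W.shape[:2],np.uint8); m[160:232,256:328]=(W[160:232,256:328,2]<.043)
im=cv2.imread("pics/top0.png"); 
n,L,st,ce=cv2.connectedComponentsWithStats(m)
for i in range(1,n):
    if st[i,4]>80:
        v,u=np.nonzero(L==i); P=plane(c,np.c_[u,v],.05); print("bay",ce[i],st[i,4],P.mean(0).round(4),rect(P))
# leaves
for k,(a,b) in {"L":(225,255),"R":(325,372)}.items():
    Q=W[165:230,a:b].reshape(-1,3);Q=Q[(Q[:,2]>.085)]
    print(k,len(Q),Q.min(0),Q.max(0))
    f=np.polyfit(Q[:,2],Q[:,1],1);print("y=",f, "angle from vertical",np.arctan(f[0]))
print("table z",np.nanmedian(W[200:215,160:175,2]), "deck",np.nanmedian(W[190:200,285:295,2]))
E
python3 - <<'E'
import cv2
im=cv2.imread("pics/top0.png")[130:270,120:440];cv2.imwrite("pics/c0.png",cv2.resize(im,None,fx=2.5,fy=2.5,interpolation=cv2.INTER_CUBIC))
E
```

```text
px 96 56 zmax 0.566 rib 19905 [812.5 387.8 433.2 167.  -86.4] [0.7598 0.3626] body [779.5 382.2 420.4 135.2 -60.7] mid [0.7601 0.3632]
px 204 33 zmax 0.347 rib 117 [886.8 172.3   4.9   3.9  21.4] [0.8865 0.1721] body  mid [0.8865 0.1721]
px 171 136 zmax 0.036 rib 0  [nan nan] body [689.  287.9 233.7  22.9 -89.9] mid [0.689  0.2868]
px 146 165 zmax 0.078 rib 249 [600.7 343.1  47.8  30.8  86.9] [0.5994 0.3407] body [589.7 337.1  52.6  24.5 -61.2] mid [0.5982 0.339 ]
px 188 168 zmax 0.061 rib 63 [600.2 234.3  27.3  15.   -3.7] [0.5997 0.2342] body [600.6 234.8  40.8  34.3  -6.3] mid [0.5982 0.2324]
px 188 198 zmax 0.063 rib 92 [516.4 231.1  41.1  14.7 -15.8] [0.5163 0.2301] body [516.8 230.8  54.3  35.  -13.7] mid [0.5151 0.2285]
px 144 197 zmax 0.064 rib 64 [515.2 348.2  27.9  15.1  -4.9] [0.515  0.3475] body [515.2 348.8  40.4  34.6  -8.9] mid [0.5134 0.3452]
px 29 225 zmax 0.2 rib 1833 [428.8 588.4 138.   24.8   1.2] [0.4248 0.5896] body [425.4 594.4  96.4   8.3   0.7] mid [0.4248 0.59  ]
px 79 221 zmax 0.077 rib 610 [440.  494.1 126.3  95.  -83.5] [0.4437 0.5061] body [440.3 494.6 1
[... 2223 characters left out ...]
46 -0.0992  0.05  ] [484.6 -99.5  42.9  37.3   5.2]
L 1541 [0.4268374  0.05064277 0.08507177] [0.59991026 0.11464241 0.17455446]
y= [0.55731699 0.01392898] angle from vertical 0.508443496147272
R 1968 [ 0.43651702 -0.22210678  0.08505261] [ 0.60615822 -0.14829128  0.1854056 ]
y= [-0.571656   -0.10898094] angle from vertical -0.5193175429423545
table z -0.0019420200049713897 deck 0.04945727756740845h.py:29: RuntimeWarning: Mean of empty slice.
  print("px",int(u.mean()),int(v.mean()),"zmax",Q[:,2].max().round(3),"rib",len(top),rect(top) if len(top)>3 else "", top[:,:2].mean(0).round(4),"body",rect(body) if len(body)>5 else "","mid",Q[Q[:,2]>.03][:,:2].mean(0).round(4))
  ret = um.true_divide(
```

View pics/c0.png

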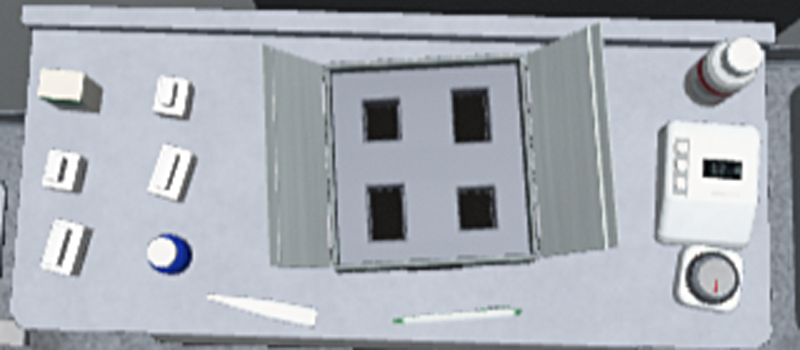

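Emit:
play_rows(
  commands="0.6 -0.77 -0.2 0 0 -0.915;0.6 -0.77 -0.2 0 0 -0.915;0.6 -0.77 -0.2 0 0 -0.915;0.6 -0.77 -0.2 0 0 -0.915;0.6 -0.77 -0.2 0 0 -0.915;0.6 -0.77 -0.2 0 0 -0.915;0.6 -0.77 -0.2 0 0 -0.915;0.6 -0.77 -0.2 0 0 -0.915;0.6 -0.77 -0.2 0 0 -0.915;0.6 -0.77 -0.2 0 0 -0.915;0 0 0 0 0 0;0 0 0 0 0 0;0 0 0 0 0 0",
  grip=54,
)

```text
time_s: 1.4
tcp_pos: [0.4311, 0.3419, 0.1627]
ee_rot: [[-0.212, -0.977, 0.0], [-0.977, 0.212, 0.0], [-0.0, -0.0, -1.0]]
wrist_force: [0.3, 0.2, -0.2]
gripper_width: 0.619
gripper_force: 0.0
```

Run:
```python
from h import *
im,d,c=cap("side"); cv2.imwrite("pics/s1.png",cv2.resize(im[180:400,180:480],None,fx=2.5,fy=2.5))
```

```text
(no output)
```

View pics/s1.png

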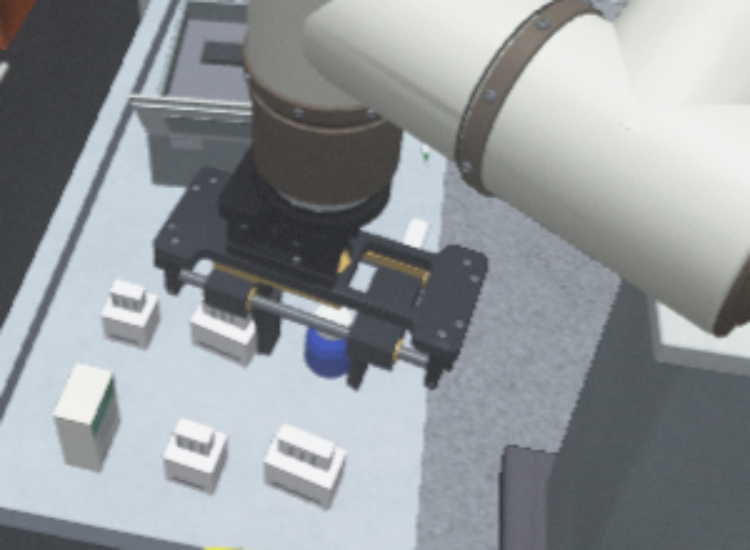

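Emit:
play_rows(
  commands="0.03 -0.02 -0.7 0 0 0;0 0 -0.7 0 0 0;0 0 -0.7 0 0 0;0 0 -0.7 0 0 0;0 0 -0.7 0 0 0;0 0 -0.66 0 0 0;0 0 0 0 0 0;0 0 0 0 0 0;0 0 0 0 0 0",
)

```text
time_s: 2.35
tcp_pos: [0.4321, 0.3414, 0.0385]
ee_rot: [[-0.213, -0.977, 0.001], [-0.977, 0.213, 0.001], [-0.001, -0.0, -1.0]]
wrist_force: [-0.3, 0.3, 0.9]
gripper_width: 0.621
gripper_force: 0.0
```

Emit:
play_rows(
  commands="0 0 0 0 0 0;0 0 0 0 0 0;0 0 0 0 0 0;0 0 0 0 0 0;0 0 0 0 0 0;0 0 0 0 0 0;0 0 0 0 0 0;0 0 0 0 0 0",
  grip=30,
)

```text
time_s: 3.15
tcp_pos: [0.4322, 0.3408, 0.0383]
ee_rot: [[-0.214, -0.977, 0.0], [-0.977, 0.214, 0.0], [-0.0, -0.0, -1.0]]
wrist_force: [-2.9, -0.1, 4.9]
gripper_width: 0.479
gripper_force: 30.0
```

Emit:
play_rows(
  commands="0 0 1 0 0 0;0 0 1 0 0 0;0 0 1 0 0 0;0 0 1 0 0 0;0 0 1 0 0 0;0 0 1 0 0 0;0 0 1 0 0 0;0.124 -0.957 0 0 0 0.163;0.124 -0.957 0 0 0 0.163;0.124 -0.957 0 0 0 0.163;0.124 -0.957 0 0 0 0.163;0.124 -0.957 0 0 0 0.163;0.124 -0.957 0 0 0 0.163;0.124 -0.957 0 0 0 0.163;0.124 -0.957 0 0 0 0.163;0.124 -0.957 0 0 0 0.163;0.124 -0.957 0 0 0 0.163;0.124 -0.957 0 0 0 0.163;0.124 -0.957 0 0 0 0.163;0 0 0 0 0 0",
)

```text
time_s: 5.15
tcp_pos: [0.4764, -0.0064, 0.2469]
ee_rot: [[0.074, -0.997, -0.002], [-0.997, -0.074, -0.001], [0.001, 0.002, -1.0]]
wrist_force: [0.4, -0.0, -1.3]
gripper_width: 0.479
gripper_force: 30.0
```

Emit:
play_rows(
  commands="0 0 -1 0 0 0;0 0 -1 0 0 0;0 0 -1 0 0 0;0 0 -1 0 0 0;0 0 -0.6 0 0 0;0 0 0 0 0 0;0 0 0 0 0 0;0 0 0 0 0 0",
)

```text
time_s: 5.95
tcp_pos: [0.4778, -0.0035, 0.1109]
ee_rot: [[0.078, -0.997, 0.003], [-0.997, -0.078, 0.001], [-0.0, -0.003, -1.0]]
wrist_force: [-0.3, -0.8, -0.6]
gripper_width: 0.48
gripper_force: 30.0
```

Run:
```python
from h import *
im,d,c=cap("top"); cv2.imwrite("pics/t2.png",cv2.resize(im[140:260,220:380],None,fx=5,fy=5,interpolation=cv2.INTER_CUBIC))
im,d,c=cap("side"); cv2.imwrite("pics/s2.png",cv2.resize(im[130:270,220:360],None,fx=4,fy=4,interpolation=cv2.INTER_CUBIC))
np.save("s2.npy",cloud(d,c))
```

```text
(no output)
```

View pics/s2.png

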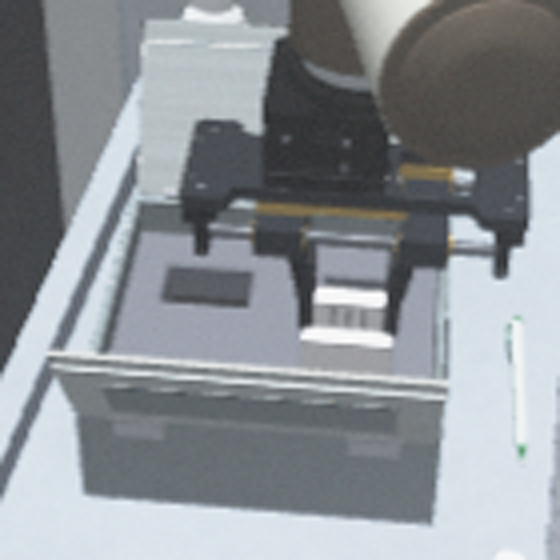

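View pics/t2.png

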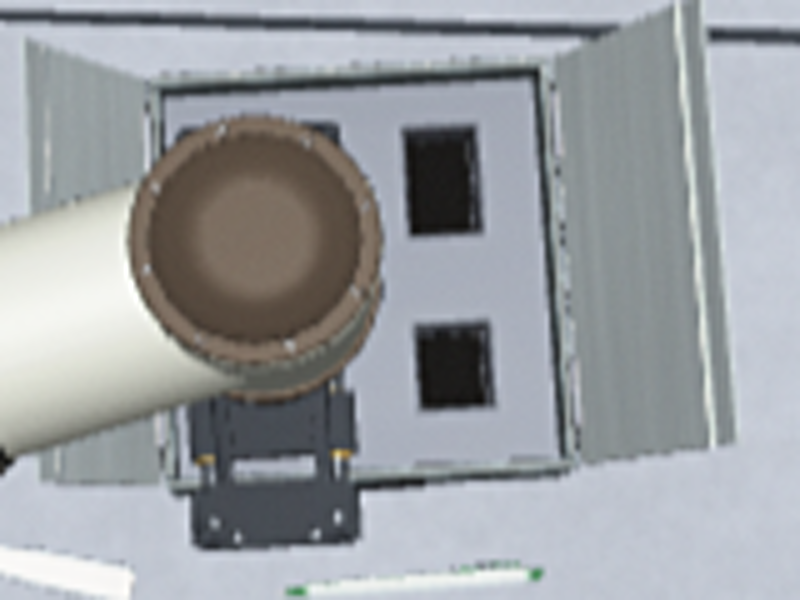

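Side view: cassette hangs level over the near left bay. The rib top is at about (307,204) and the far-left bay at (272,202). Top view: the arm hides the cassette, and the right-hand bays are clear. I'll compare rib and bays in the side camera.

```bash
cat >> h.py <<'E'
def bays(W,im,c,u0,u1,v0,v1):
    g=im.max(2); m=np.zeros(g.shape,np.uint8); m[v0:v1,u0:u1]=g[v0:v1,u0:u1]<70
    n,L,st,ce=cv2.connectedComponentsWithStats(m)
    for i in range(1,n):
        if st[i,4]>50:
            v,u=np.nonzero(L==i); P=plane(c,np.c_[u,v],.05); print("bay",ce[i].round(1),st[i],P.mean(0).round(4),rect(P))
E
python3 - <<'E'
from h import *
c=cams.camera_info("side");W=np.load("side0.npy");im=cv2.imread("pics/side0.png")
m=np.zeros(W.shape[:2],np.uint8)
box=(slice(182,235),slice(245,335))
w=W[box]; 
m[box]=(w[...,2]<.0455)
n,L,st,ce=cv2.connectedComponentsWithStats(m)
for i in range(1,n):
    if st[i,4]>40:
        v,u=np.nonzero(L==i); P=plane(c,np.c_[u,v],.05); print("bay",ce[i],st[i],P.mean(0).round(4),rect(P))
S=np.load("s2.npy"); 
Q=S[195:222,290:325].reshape(-1,3)
t=Q[(abs(Q[:,2]-.131)<.006)&(Q[:,0]<.502)]
b=Q[(abs(Q[:,2]-.1085)<.006)]
print("rib",len(t),rect(t),t.mean(0),"body",rect(b),b.mean(0))
print(np.histogram(Q[:,2],bins=np.arange(.06,.16,.005)))
E
```

```text
bay [246.93617021 190.11702128] [245 182   7  24  94] [ 0.6596 -0.1238  0.05  ] [ 653.1 -111.7  101.    17.   -74.9]
bay [332.83236994 208.60115607] [330 182   5  53 173] [ 0.4185 -0.0939  0.05  ] [ 421.8 -101.   212.    11.2  -84.3]
bay [271.03954802 201.80225989] [260 197  23  10 177] [ 0.5833 -0.0871  0.05  ] [583.4 -88.9  57.1  36.9   4.4]
bay [308.14482759 204.42068966] [300 200  17  10 145] [ 0.4843 -0.0955  0.05  ] [484.8 -96.2  42.5  37.2   7.6]
rib 120 [473.8   1.6  54.4  23.1  -4.7] [0.47658991 0.00097612 0.13061989] body [476.7   9.   56.8  15.9   2.7] [0.47678219 0.00938047 0.10853079]
(array([ 0,  0,  0,  0,  0,  8, 36, 32, 39, 89, 46, 38, 44, 45, 74, 17, 14,
       21, 22]), array([0.06 , 0.065, 0.07 , 0.075, 0.08 , 0.085, 0.09 , 0.095, 0.1  ,
       0.105, 0.11 , 0.115, 0.12 , 0.125, 0.13 , 0.135, 0.14 , 0.145,
       0.15 , 0.155]))
```

```bash
cat >> h.py <<'E'
def held(zt,box):
    """white cassette parts in the side view; zt = height of the tcp"""
    im,d,c=cap("side"); W=cloud(d,c); v0,v1,u0,u1=box
    Q=W[v0:v1,u0:u1].reshape(-1,3); b=im[v0:v1,u0:u1].min(2).ravel()>175
    t=Q[b&(abs(Q[:,2]-zt-.020)<.005)]; f=Q[b&(abs(Q[:,2]-zt+.002)<.005)]
    print("rib",len(t),rect(t),"bodytop",len(f),rect(f),"ymax",np.sort(f[:,1])[-5:].round(4))
    return im
E
python3 - <<'E'
from h import *
held(.1109,(190,225,285,328))
print(r.sense()["tcp_pos"])
E
```

```text
rib 68 [475.5  -2.1  40.2  15.1   6.2] bodytop 94 [476.2   7.9  52.5  15.3   2.4] ymax [0.0147 0.0148 0.0152 0.0156 0.0162]
[ 0.47748417 -0.00362     0.11082351]
```

Emit:
play_rows(
  commands="0 0.04 -0.3 0 0 0;0 0 -0.3 0 0 0;0 0 -0.3 0 0 0;0 0 -0.2 0 0 0;0 0 0 0 0 0;0 0 0 0 0 0",
)

```text
time_s: 6.7
tcp_pos: [0.4769, -0.0027, 0.0765]
ee_rot: [[0.078, -0.997, -0.0], [-0.997, -0.078, -0.0], [0.0, 0.0, -1.0]]
wrist_force: [-0.5, 0.5, -0.9]
gripper_width: 0.476
gripper_force: 30.0
```

Went in 11 mm free of contact. Continue and press home.

Emit:
play_rows(
  commands="0 0 -0.25 0 0 0;0 0 -0.25 0 0 0;0 0 -0.15 0 0 0;0 0 -0.1 0 0 0;0 0 -0.08 0 0 0;0 0 0 0 0 0;0 0 0 0 0 0;0 0 0 0 0 0",
)

```text
time_s: 7.5
tcp_pos: [0.4772, -0.0026, 0.0522]
ee_rot: [[0.078, -0.997, 0.001], [-0.997, -0.078, 0.0], [-0.0, -0.001, -1.0]]
wrist_force: [-0.7, 0.8, 4.8]
gripper_width: 0.477
gripper_force: 30.0
```

Emit:
play_rows(
  commands="0 0 -0.05 0 0 0;0 0 -0.05 0 0 0;0 0 0 0 0 0;0 0 0 0 0 0",
)

```text
time_s: 7.9
tcp_pos: [0.4773, -0.0026, 0.052]
ee_rot: [[0.079, -0.997, 0.001], [-0.997, -0.079, -0.001], [0.001, -0.001, -1.0]]
wrist_force: [-8.1, 2.1, 27.0]
gripper_width: 0.478
gripper_force: 30.0
```

Emit:
play_rows(
  commands="0 0 0.06 0 0 0;0 0 0 0 0 0;0 0 0 0 0 0;0 0 0 0 0 0;0 0 0.5 0 0 0;0 0 0.9 0 0 0;0 0 1 0 0 0;0 0 1 0 0 0;0 0 1 0 0 0;0 0 1 0 0 0;0 0 1 0 0 0;0.163 0.98 0 0 0 -0.276;0.163 0.98 0 0 0 -0.276;0.163 0.98 0 0 0 -0.276;0.163 0.98 0 0 0 -0.276;0.163 0.98 0 0 0 -0.276;0.163 0.98 0 0 0 -0.276;0.163 0.98 0 0 0 -0.276;0.163 0.98 0 0 0 -0.276;0 0 0 0 0 0",
  grip=52,
)

```text
time_s: 9.9
tcp_pos: [0.5162, 0.2353, 0.2409]
ee_rot: [[-0.248, -0.969, -0.001], [-0.969, 0.248, -0.001], [0.001, 0.001, -1.0]]
wrist_force: [-0.2, 0.8, 0.2]
gripper_width: 0.6
gripper_force: 0.0
```

Run:
```python
from h import *
im,d,c=cap("side"); W=cloud(d,c); cassettes(W,c)
im2,d,c=cap("top"); W=cloud(d,c); print("TOP");cassettes(W,c)
k=W[205:225,264:285];print("bay0 rib", k[k[...,2]>.06].mean(0), W[213,262],W[213,255:285,2].round(3))
cv2.imwrite("pics/s3.png",np.vstack([cv2.resize(im[150:400,180:400],(440,300)),cv2.resize(im2[140:260,220:340],(440,300))]))
print(r.sense()["tcp_pos"])
```

```text
px 58 242 zmax 0.651 rib 43850 [736.2 425.2 349.1  17.  -87.1] [0.7346 0.4353] body [734.4 414.9 183.7   2.7 -89.9] mid [0.7346 0.4352]
px 119 121 zmax 0.619 rib 4389 [770.1 223.2 108.3  60.7 -87.5] [0.7514 0.2181] body  mid [0.7514 0.2181]
px 120 49 zmax 0.605 rib 788 [747.  178.9  18.2   9.3  83.4] [0.747  0.1757] body  mid [0.747  0.1757]
px 346 99 zmax 0.649 rib 37431 [412.6 312.9 413.1 226.7  -3.9] [0.4136 0.3149] body  mid [0.4136 0.3149]
px 179 325 zmax 0.033 rib 0  [nan nan] body [687.7 290.2 236.5  22.6  89.9] mid [0.6887 0.3048]
px 231 303 zmax 0.06 rib 99 [599.2 236.9  28.3  14.3  -8.1] [0.5985 0.238 ] body [599.4 236.5  40.   36.3  -4.9] mid [0.5973 0.2416]
px 270 308 zmax 0.062 rib 150 [515.4 232.7  41.6  15.9 -17.3] [0.5158 0.2342] body [515.7 232.9  53.7  34.9 -16.1] mid [0.5144 0.2384]
px 311 314 zmax 0.061 rib 172 [428.2 230.8  29.7  29.3 -88.9] [0.4279 0.2331] body [428.1 238.8  40.4  26.2   0.9] mid [0.4275 0.2374]
px 213 345 zmax 0.076 rib 520 [599.9 344.7  47.5  31.6  87.7] [0.5982 0.3487] body [590.5 351.3  54.   24.   54.7] mid [0.5974 0.3506]
px 257 360 zmax 0
[... 797 characters left out ...]
.8 228.7  29.4  26.4 -88.8] [0.4284 0.229 ] body [427.8 226.3  41.5  33.8 -29.1] mid [0.4276 0.2256]
bay0 rib [ 0.47669875 -0.00260306  0.07125839] [0.4801801  0.02822879 0.04758134] [0.05  0.046 0.053 0.05  0.05  0.051 0.054 0.048 0.05  0.049 0.051 0.048
 0.035 0.049 0.048 0.047 0.074 0.073 0.071 0.069 0.07  0.068 0.052 0.049
 0.049 0.015 0.001 0.05  0.049 0.05 ]
[0.51555337 0.23278353 0.24133454]h.py:29: RuntimeWarning: Mean of empty slice.
  print("px",int(u.mean()),int(v.mean()),"zmax",Q[:,2].max().round(3),"rib",len(top),rect(top) if len(top)>3 else "", top[:,:2].mean(0).round(4),"body",rect(body) if len(body)>5 else "","mid",Q[Q[:,2]>.03][:,:2].mean(0).round(4))
  ret = um.true_divide(
```

View pics/s3.png

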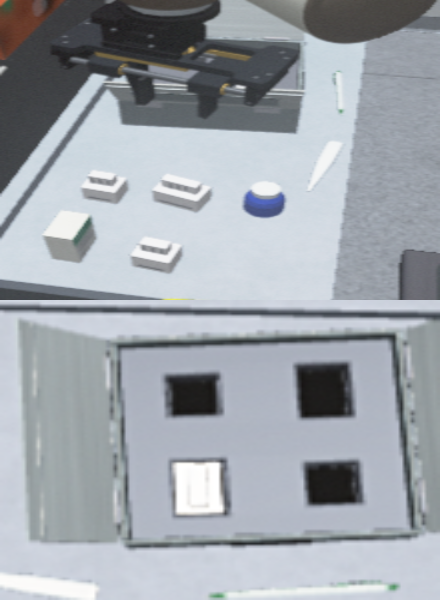

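First cassette is flush (rib top at about 71 mm). The others haven't moved. Picking the second long one.

Emit:
play_rows(
  commands="0 -0.03 -0.95 0 0 -0.13;0 0 -0.95 0 0 0;0 0 -0.95 0 0 0;0 0 -0.95 0 0 0;0 0 -0.95 0 0 0;0 0 -0.95 0 0 0;0 0 -0.7 0 0 0;0 0 -0.37 0 0 0;0 0 0 0 0 0;0 0 0 0 0 0;0 0 0 0 0 0",
)

```text
time_s: 11.1
tcp_pos: [0.5167, 0.232, 0.0408]
ee_rot: [[-0.269, -0.963, 0.002], [-0.963, 0.269, 0.001], [-0.002, -0.001, -1.0]]
wrist_force: [-0.1, 0.3, 0.1]
gripper_width: 0.597
gripper_force: 0.0
```

Emit:
play_rows(
  commands="0 0 0 0 0 0;0 0 0 0 0 0;0 0 0 0 0 0;0 0 0 0 0 0;0 0 0 0 0 0;0 0 0 0 0 0;0 0 0 0 0 0;0 0 0 0 0 0",
  grip=30,
)

```text
time_s: 11.9
tcp_pos: [0.5163, 0.2319, 0.0403]
ee_rot: [[-0.269, -0.963, 0.001], [-0.963, 0.269, 0.0], [-0.001, -0.001, -1.0]]
wrist_force: [-0.7, -0.7, 5.9]
gripper_width: 0.48
gripper_force: 30.0
```

Emit:
play_rows(
  commands="0 0 1 0 0 0;0 0 1 0 0 0;0 0 1 0 0 0;0 0 1 0 0 0;0 0 1 0 0 0;0 0 1 0 0 0;0 0 1 0 0 0;0.204 -0.976 0 0 0 0.213;0.204 -0.976 0 0 0 0.213;0.204 -0.976 0 0 0 0.213;0.204 -0.976 0 0 0 0.213;0.204 -0.976 0 0 0 0.213;0.204 -0.976 0 0 0 0.213;0.204 -0.976 0 0 0 0.213;0.204 -0.976 0 0 0 0.213;0.204 -0.976 0 0 0 0.213;0.204 -0.976 0 0 0 0.213;0.204 -0.976 0 0 0 0.213;0 0 0 0 0 0;0 0 0 0 0 0",
)

```text
time_s: 13.9
tcp_pos: [0.5828, -0.0909, 0.2484]
ee_rot: [[0.077, -0.997, -0.002], [-0.997, -0.077, 0.0], [-0.001, 0.002, -1.0]]
wrist_force: [-0.6, 0.8, -2.1]
gripper_width: 0.482
gripper_force: 30.0
```

Emit:
play_rows(
  commands="0 0 -1 0 0 0;0 0 -1 0 0 0;0 0 -1 0 0 0;0 0 -1 0 0 0;0 0 -0.9 0 0 0;0 0 0 0 0 0;0 0 0 0 0 0;0 0 0 0 0 0",
)

```text
time_s: 14.7
tcp_pos: [0.5846, -0.09, 0.1044]
ee_rot: [[0.08, -0.997, 0.003], [-0.997, -0.08, -0.0], [0.0, -0.003, -1.0]]
wrist_force: [0.3, -0.6, -0.8]
gripper_width: 0.482
gripper_force: 30.0
```

Run:
```python
from h import *
s=r.sense();print(s["tcp_pos"],s["ee_rot"][:2,1])
im=held(s["tcp_pos"][2]-.002,(160,200,250,295))
cv2.imwrite("pics/s4.png",cv2.resize(im[130:250,220:380],None,fx=4,fy=4))
```

```text
[ 0.58462265 -0.0899668   0.10443505] [-0.99681876 -0.07962628]
rib 104 [ 577.  -128.7   96.    87.8  -84.1] bodytop 166 [ 585.1 -119.2  110.8   96.6    7.1] ymax [-0.0722 -0.0717 -0.0709 -0.0706 -0.0699]
```

View pics/s4.png

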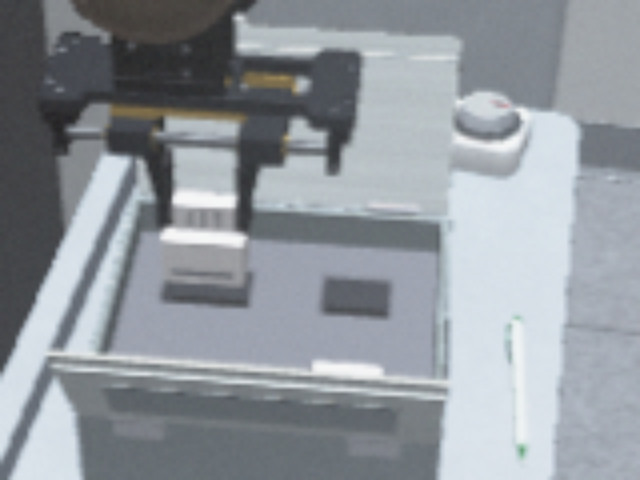

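The cassette hangs directly over the far right bay (bay at (272,202) in the full frame). Lowering it.

Emit:
play_rows(
  commands="-0.02 0 -0.25 0 0 0;0 0 -0.25 0 0 0;0 0 -0.25 0 0 0;0 0 -0.1 0 0 0;0 0 0 0 0 0;0 0 0 0 0 0",
)

```text
time_s: 15.35
tcp_pos: [0.5825, -0.0905, 0.0769]
ee_rot: [[0.079, -0.997, -0.001], [-0.997, -0.079, -0.0], [0.0, 0.001, -1.0]]
wrist_force: [-0.4, -0.1, -0.6]
gripper_width: 0.479
gripper_force: 30.0
```

Emit:
play_rows(
  commands="0.02 0 -0.25 0 0 0;0 0 -0.2 0 0 0;0 0 -0.12 0 0 0;0 0 -0.1 0 0 0;0 0 -0.08 0 0 0;0 0 -0.06 0 0 0;0 0 -0.04 0 0 0;0 0 0 0 0 0;0 0 0 0 0 0",
)

```text
time_s: 16.25
tcp_pos: [0.5834, -0.0905, 0.0542]
ee_rot: [[0.08, -0.997, 0.001], [-0.997, -0.08, -0.001], [0.001, -0.001, -1.0]]
wrist_force: [-5.6, 2.0, 14.6]
gripper_width: 0.479
gripper_force: 30.0
```

Emit:
play_rows(
  commands="0 0 -0.04 0 0 0;0 0 0 0 0 0;0 0 0.06 0 0 0",
)

```text
time_s: 16.55
tcp_pos: [0.5833, -0.0905, 0.0542]
ee_rot: [[0.079, -0.997, 0.001], [-0.997, -0.079, -0.0], [0.0, -0.001, -1.0]]
wrist_force: [-1.0, -0.4, 3.2]
gripper_width: 0.48
gripper_force: 30.0
```

Emit:
play_rows(
  commands="0 0 0 0 0 0;0 0 0 0 0 0;0 0 0 0 0 0;0 0 0.6 0 0 0;0 0 1 0 0 0;0 0 1 0 0 0;0 0 1 0 0 0;0 0 1 0 0 0;0 0 1 0 0 0;0 0 0.8 0 0 0",
  grip=52,
)

```text
time_s: 17.55
tcp_pos: [0.5835, -0.0905, 0.2456]
ee_rot: [[0.079, -0.997, 0.001], [-0.997, -0.079, -0.0], [0.0, -0.001, -1.0]]
wrist_force: [0.0, 0.5, 0.2]
gripper_width: 0.596
gripper_force: 0.0
```

Emit:
play_rows(
  commands="0.049 0.988 0 0 0 -0.11;0.049 0.988 0 0 0 -0.11;0.049 0.988 0 0 0 -0.11;0.049 0.988 0 0 0 -0.11;0.049 0.988 0 0 0 -0.11;0.049 0.988 0 0 0 -0.11;0.049 0.988 0 0 0 -0.11;0.049 0.988 0 0 0 -0.11;0.049 0.988 0 0 0 -0.11;0.049 0.988 0 0 0 -0.11;0.049 0.988 0 0 0 -0.11;0 0 0 0 0 0;0 0 0 0 0 0",
  grip=40,
)

```text
time_s: 18.85
tcp_pos: [0.5991, 0.236, 0.2431]
ee_rot: [[-0.101, -0.995, -0.002], [-0.995, 0.101, -0.001], [0.001, 0.001, -1.0]]
wrist_force: [-0.1, 0.7, -0.1]
gripper_width: 0.457
gripper_force: 0.0
```

```bash
python3 - 2>/dev/null <<'E'
from h import *
s=r.sense();print(s["tcp_pos"],s["ee_rot"][:2,1])
im,d,c=cap("side"); W=cloud(d,c); W[:290]=np.nan; cassettes(W,c)
im2,d,c=cap("top"); W=cloud(d,c); W[:150,:]=np.nan;W[:,250:]=np.nan; print("TOP");cassettes(W,c)
W=cloud(d,c)
for b in((205,225,264,285),(165,186,298,318)):
    k=W[b[0]:b[1],b[2]:b[3]];k=k[k[...,2]>.06];print("rib",len(k),k.mean(0))
E
```

```text
[0.59912587 0.23602909 0.24308128] [-0.99483951  0.10145092]
px 70 351 zmax 0.409 rib 17185 [734.4 460.9 278.2   4.7 -90. ] [0.7344 0.4932] body [734.4 415.  184.5   3.   89.9] mid [0.7344 0.4912]
px 176 333 zmax 0.034 rib 0  [nan nan] body [688.2 312.5 192.7  23.2 -89.6] mid [0.6883 0.3249]
px 231 304 zmax 0.061 rib 97 [599.  236.9  27.7  15.5  -3.3] [0.5983 0.2379] body [599.3 236.5  40.   35.2  -5.3] mid [0.5972 0.2416]
px 311 314 zmax 0.061 rib 172 [428.3 231.2  30.1  28.5 -81.5] [0.4278 0.2333] body [427.7 238.1  40.6  27.6   2.4] mid [0.4274 0.2376]
px 213 345 zmax 0.075 rib 517 [599.9 344.9  47.   31.2  87.2] [0.5982 0.3487] body [590.6 351.8  53.   25.2  51.9] mid [0.5973 0.3505]
px 257 360 zmax 0.062 rib 135 [514.3 350.6  27.8  15.   -8.2] [0.514  0.3519] body [514.5 350.1  40.1  35.6  -7.6] mid [0.5127 0.3556]
px 282 410 zmax 0.075 rib 683 [445.1 446.9  95.8  33.4  11.4] [0.4474 0.4421] body [445.9 444.1  75.7  10.8  10.3] mid [0.4471 0.4423]
TOP
px 54 264 zmax 0.712 rib 16929 [400.9 343.7 474.2 245.1  66.7] [0.3543 0.2441] body [441.7 481.8  87.   79.5 -84.6] mid [0.355  0.2455]
px 149 165 zmax 0.361 rib 1256 [552.1 281.9 171.4  81.3  73. ] [0.5364 0.2394] body  mid [0.5364 0.2394]
px 188 168 zmax 0.063 rib 62 [600.5 234.5  27.8  14.8  -7.8] [0.5999 0.2338] body [600.4 234.5  40.   35.2  -6.3] mid [0.5982 0.2323]
px 144 197 zmax 0.063 rib 65 [514.9 347.8  27.5  14.3  -7.4] [0.5148 0.3474] body [515.3 348.9  40.   35.1  -8.7] mid [0.5136 0.345 ]
px 186 230 zmax 0.063 rib 109 [428.9 228.8  28.5  26.4  90. ] [0.4285 0.2287] body [426.6 226.4  41.2  34.2 -27.5] mid [0.4271 0.2252]
rib 90 [ 0.47681255 -0.00255928  0.07149104]
rib 91 [ 0.58198464 -0.09065006  0.07135959]
```

Emit:
play_rows(
  commands="0 0 -0.95 0 0 0;0 0 -0.95 0 0 0;0 0 -0.95 0 0 0;0 0 -0.95 0 0 0;0 0 -0.95 0 0 0;0 0 -0.95 0 0 0;0 0 -0.7 0 0 0;0 0 -0.4 0 0 0;0 0 0 0 0 0;0 0 0 0 0 0;0 0 0 0 0 0",
)

```text
time_s: 20.05
tcp_pos: [0.6004, 0.236, 0.0418]
ee_rot: [[-0.103, -0.995, 0.003], [-0.995, 0.103, 0.001], [-0.002, -0.003, -1.0]]
wrist_force: [-1.0, -1.1, -1.1]
gripper_width: 0.458
gripper_force: 0.0
```

Emit:
play_rows(
  commands="0 0 0 0 0 0;0 0 0 0 0 0;0 0 0 0 0 0;0 0 0 0 0 0;0 0 0 0 0 0;0 0 0 0 0 0;0 0 0 0 0 0",
  grip=18,
)

```text
time_s: 20.75
tcp_pos: [0.5999, 0.2359, 0.0409]
ee_rot: [[-0.102, -0.995, 0.001], [-0.995, 0.102, 0.001], [-0.001, -0.001, -1.0]]
wrist_force: [-0.2, 0.1, 4.8]
gripper_width: 0.317
gripper_force: 30.0
```

Emit:
play_rows(
  commands="0 0 1 0 0 0;0 0 1 0 0 0;0 0 1 0 0 0;0 0 1 0 0 0;0 0 1 0 0 0;0 0 1 0 0 0;0 0 1 0 0 0;-0.32 -0.928 0 0 0 0.101;-0.32 -0.928 0 0 0 0.101;-0.32 -0.928 0 0 0 0.101;-0.32 -0.928 0 0 0 0.101;-0.32 -0.928 0 0 0 0.101;-0.32 -0.928 0 0 0 0.101;-0.32 -0.928 0 0 0 0.101;-0.32 -0.928 0 0 0 0.101;-0.32 -0.928 0 0 0 0.101;-0.32 -0.928 0 0 0 0.101;-0.32 -0.928 0 0 0 0.101;-0.32 -0.928 0 0 0 0.101;0 0 0 0 0 0",
)

```text
time_s: 22.75
tcp_pos: [0.4821, -0.1006, 0.249]
ee_rot: [[0.075, -0.997, -0.003], [-0.997, -0.075, 0.0], [-0.0, 0.003, -1.0]]
wrist_force: [-0.8, 0.0, -1.5]
gripper_width: 0.317
gripper_force: 30.0
```

Emit:
play_rows(
  commands="0 0 -1 0 0 0;0 0 -1 0 0 0;0 0 -1 0 0 0;0 0 -1 0 0 0;0 0 -0.9 0 0 0;0 0 0 0 0 0;0 0 0 0 0 0;0 0 0 0 0 0;0 0 0 0 0 0",
)

```text
time_s: 23.65
tcp_pos: [0.4853, -0.0983, 0.1046]
ee_rot: [[0.079, -0.997, 0.003], [-0.997, -0.079, 0.0], [-0.0, -0.003, -1.0]]
wrist_force: [0.1, 0.2, -1.2]
gripper_width: 0.315
gripper_force: 30.0
```

Run:
```python
from h import *
s=r.sense();print(s["tcp_pos"],s["ee_rot"][:2,1])
im=held(s["tcp_pos"][2]-.003,(165,205,292,323))
```

```text
[ 0.48532492 -0.09829966  0.1046439 ] [-0.99685907 -0.07912908]
rib 44 [ 487.8 -134.8   92.2   28.1  -84.1] bodytop 112 [ 502.4 -124.2   96.4   59.7  -78.6] ymax [-0.0814 -0.0814 -0.0812 -0.081  -0.0779]
```

Emit:
play_rows(
  commands="0 0 -0.25 0 0 0;0 0 -0.25 0 0 0;0 0 -0.25 0 0 0;0 0 -0.1 0 0 0;0 0 0 0 0 0;0 0 0 0 0 0",
)

```text
time_s: 24.3
tcp_pos: [0.4843, -0.0985, 0.0775]
ee_rot: [[0.079, -0.997, -0.0], [-0.997, -0.079, -0.0], [0.0, 0.0, -1.0]]
wrist_force: [-0.6, 0.7, -0.2]
gripper_width: 0.32
gripper_force: 30.0
```

Entered cleanly; press home.

Emit:
play_rows(
  commands="0 0 -0.25 0 0 0;0 0 -0.2 0 0 0;0 0 -0.12 0 0 0;0 0 -0.1 0 0 0;0 0 -0.08 0 0 0;0 0 -0.06 0 0 0;0 0 -0.04 0 0 0;0 0 0 0 0 0;0 0 0 0 0 0",
)

```text
time_s: 25.2
tcp_pos: [0.4848, -0.0986, 0.0545]
ee_rot: [[0.08, -0.997, 0.001], [-0.997, -0.08, -0.001], [0.001, -0.001, -1.0]]
wrist_force: [-4.0, 2.2, 17.1]
gripper_width: 0.321
gripper_force: 30.0
```

Emit:
play_rows(
  commands="0 0 -0.03 0 0 0;0 0 0 0 0 0;0 0 0.05 0 0 0",
)

```text
time_s: 25.5
tcp_pos: [0.4848, -0.0985, 0.0546]
ee_rot: [[0.08, -0.997, 0.002], [-0.997, -0.08, -0.0], [0.0, -0.002, -1.0]]
wrist_force: [-0.5, 0.4, 4.0]
gripper_width: 0.319
gripper_force: 30.0
```

Emit:
play_rows(
  commands="0 0 0 0 0 0;0 0 0 0 0 0;0 0 0 0 0 0;0 0 0.6 0 0 0;0 0 1 0 0 0;0 0 1 0 0 0;0 0 1 0 0 0;0 0 1 0 0 0;0 0 1 0 0 0;0 0 0.8 0 0 0",
  grip=40,
)

```text
time_s: 26.5
tcp_pos: [0.4844, -0.0985, 0.2461]
ee_rot: [[0.079, -0.997, 0.001], [-0.997, -0.079, 0.0], [0.0, -0.001, -1.0]]
wrist_force: [-0.5, -0.5, 0.2]
gripper_width: 0.46
gripper_force: 0.0
```

Emit:
play_rows(
  commands="0.0625 0.933 0 0 0 -0.094;0.0625 0.933 0 0 0 -0.094;0.0625 0.933 0 0 0 -0.094;0.0625 0.933 0 0 0 -0.094;0.0625 0.933 0 0 0 -0.094;0.0625 0.933 0 0 0 -0.094;0.0625 0.933 0 0 0 -0.094;0.0625 0.933 0 0 0 -0.094;0.0625 0.933 0 0 0 -0.094;0.0625 0.933 0 0 0 -0.094;0.0625 0.933 0 0 0 -0.094;0.0625 0.933 0 0 0 -0.094;0.0625 0.933 0 0 0 -0.094;0.0625 0.933 0 0 0 -0.094;0.0625 0.933 0 0 0 -0.094;0.0625 0.933 0 0 0 -0.094;0 0 0 0 0 0;0 0 0 0 0 0",
)

```text
time_s: 28.3
tcp_pos: [0.5139, 0.3495, 0.2435]
ee_rot: [[-0.145, -0.989, -0.002], [-0.989, 0.145, -0.002], [0.002, 0.001, -1.0]]
wrist_force: [-0.0, -1.0, 0.1]
gripper_width: 0.459
gripper_force: 0.0
```

```bash
python3 - 2>/dev/null <<'E'
from h import *
s=r.sense();print(s["tcp_pos"],s["ee_rot"][:2,1])
im,d,c=cap("side"); W=cloud(d,c); W[:290]=np.nan; cassettes(W,c)
im2,d,c=cap("top"); W=cloud(d,c); W[:150,:]=np.nan;W[:,250:]=np.nan; print("TOP");cassettes(W,c)
W=cloud(d,c)
for b in((205,225,264,285),(165,186,298,318),(203,222,301,320)):
    k=W[b[0]:b[1],b[2]:b[3]];k=k[k[...,2]>.06];print("rib",len(k),k.mean(0))
E
```

```text
[0.51387335 0.34945886 0.24349809] [-0.98938322  0.14532376]
px 70 351 zmax 0.408 rib 17194 [734.6 460.9 278.1   4.7 -89.9] [0.7344 0.4932] body [734.5 415.4 184.1   3.3 -89.7] mid [0.7344 0.4913]
px 176 333 zmax 0.033 rib 0  [nan nan] body [687.9 312.5 192.8  23.   89.9] mid [0.6875 0.327 ]
px 266 293 zmax 0.267 rib 64 [486.3 358.5  16.9   8.3  51. ] [0.4886 0.362 ] body  mid [0.4886 0.362 ]
px 311 314 zmax 0.062 rib 174 [427.4 231.2  31.2  29.3  55. ] [0.4278 0.2333] body [427.6 237.6  40.   27.5   4.4] mid [0.4275 0.2375]
px 213 345 zmax 0.076 rib 520 [600.2 344.7  47.5  31.8  86.2] [0.5983 0.3488] body [590.5 351.6  53.8  24.   53.9] mid [0.5973 0.3505]
px 257 360 zmax 0.061 rib 131 [514.3 350.2  27.7  14.9  -9.6] [0.5142 0.3517] body [514.7 350.9  40.2  34.1  -8.1] mid [0.5129 0.3556]
px 282 410 zmax 0.076 rib 683 [445.2 447.2  95.6  33.   11.8] [0.4471 0.442 ] body [445.7 444.5  75.6   9.4   8.9] mid [0.4471 0.4423]
TOP
px 63 183 zmax 0.612 rib 6395 [456.1 419.3 288.5 136.8 -70.3] [0.4775 0.3448] body [440.5 494.3 112.3  78.7 -84.9] mid [0.4763 0.349 ]
px 146 165 zmax 0.077 rib 251 [600.4 343.1  47.7  30.9  86.8] [0.5993 0.3404] body [590.2 335.6  50.   24.1 -59.2] mid [0.5983 0.3389]
px 144 197 zmax 0.063 rib 64 [515.  349.   27.8  15.4  -5.7] [0.5145 0.3477] body [515.2 348.4  39.7  34.5  -8.3] mid [0.5136 0.3451]
px 29 225 zmax 0.2 rib 1825 [4.287e+02 5.879e+02 1.382e+02 2.440e+01 3.000e-01] [0.425  0.5897] body [426.6 595.   98.7   5.6   2.6] mid [0.4251 0.59  ]
px 187 230 zmax 0.063 rib 113 [427.9 229.   29.1  28.7 -84.5] [0.4282 0.2283] body [427.1 226.   39.9  34.8 -28.1] mid [0.4276 0.2254]
px 36 360 zmax 0.704 rib 9455 [264.6 275.  241.4  60.5  47.4] [0.2482 0.2369] body  mid [0.2482 0.2369]
rib 88 [ 0.47611609 -0.00214438  0.07197944]
rib 91 [ 0.58207509 -0.09067638  0.07095281]
rib 63 [ 0.48424881 -0.0986851   0.07057353]
```

All three flush. Picking the last one.

Emit:
play_rows(
  commands="0 0 -0.95 0 0 0;0 0 -0.95 0 0 0;0 0 -0.95 0 0 0;0 0 -0.95 0 0 0;0 0 -0.95 0 0 0;0 0 -0.95 0 0 0;0 0 -0.7 0 0 0;0 0 -0.42 0 0 0;0 0 0 0 0 0;0 0 0 0 0 0;0 0 0 0 0 0",
)

```text
time_s: 29.5
tcp_pos: [0.5151, 0.35, 0.0418]
ee_rot: [[-0.146, -0.989, 0.002], [-0.989, 0.146, 0.002], [-0.002, -0.002, -1.0]]
wrist_force: [-0.4, -0.9, -0.2]
gripper_width: 0.46
gripper_force: 0.0
```

Emit:
play_rows(
  commands="0 0 0 0 0 0;0 0 0 0 0 0;0 0 0 0 0 0;0 0 0 0 0 0;0 0 0 0 0 0;0 0 0 0 0 0;0 0 0 0 0 0",
  grip=18,
)

```text
time_s: 30.2
tcp_pos: [0.5146, 0.3497, 0.0409]
ee_rot: [[-0.146, -0.989, 0.001], [-0.989, 0.146, 0.001], [-0.001, -0.001, -1.0]]
wrist_force: [0.3, -0.2, 5.1]
gripper_width: 0.321
gripper_force: 30.0
```

Emit:
play_rows(
  commands="0 0 1 0 0 0;0 0 1 0 0 0;0 0 1 0 0 0;0 0 1 0 0 0;0 0 1 0 0 0;0 0 1 0 0 0;0 0 1 0 0 0;0.17 -0.957 0 0 0 0.126;0.17 -0.957 0 0 0 0.126;0.17 -0.957 0 0 0 0.126;0.17 -0.957 0 0 0 0.126;0.17 -0.957 0 0 0 0.126;0.17 -0.957 0 0 0 0.126;0.17 -0.957 0 0 0 0.126;0.17 -0.957 0 0 0 0.126;0.17 -0.957 0 0 0 0.126;0.17 -0.957 0 0 0 0.126;0.17 -0.957 0 0 0 0.126;0.17 -0.957 0 0 0 0.126;0 0 0 0 0 0",
)

```text
time_s: 32.2
tcp_pos: [0.575, 0.0022, 0.2489]
ee_rot: [[0.076, -0.997, -0.002], [-0.997, -0.076, -0.0], [0.0, 0.002, -1.0]]
wrist_force: [0.0, -0.6, -0.6]
gripper_width: 0.319
gripper_force: 30.0
```

Emit:
play_rows(
  commands="0 0 -1 0 0 0;0 0 -1 0 0 0;0 0 -1 0 0 0;0 0 -1 0 0 0;0 0 -0.9 0 0 0;0 0 0 0 0 0;0 0 0 0 0 0;0 0 0 0 0 0;0 0 0 0 0 0",
)

```text
time_s: 33.1
tcp_pos: [0.5765, 0.0052, 0.1049]
ee_rot: [[0.08, -0.997, 0.003], [-0.997, -0.08, 0.001], [-0.001, -0.003, -1.0]]
wrist_force: [-0.8, 0.4, -0.9]
gripper_width: 0.315
gripper_force: 30.0
```

Run:
```python
from h import *
s=r.sense();print(s["tcp_pos"],s["ee_rot"][:2,1])
im=held(s["tcp_pos"][2]-.003,(175,215,250,295))
```

```text
[0.57647854 0.00522284 0.1048945 ] [-0.99676618 -0.08028579]
rib 41 [576.6   5.7  25.   12.    8.2] bodytop 55 [575.1  14.2  38.6  13.4  11.2] ymax [0.0208 0.021  0.0217 0.0239 0.024 ]
```

Emit:
play_rows(
  commands="0 0 -0.25 0 0 0;0 0 -0.25 0 0 0;0 0 -0.25 0 0 0;0 0 -0.1 0 0 0;0 0 0 0 0 0;0 0 0 0 0 0",
)

```text
time_s: 33.75
tcp_pos: [0.5755, 0.0048, 0.0775]
ee_rot: [[0.08, -0.997, -0.0], [-0.997, -0.08, -0.0], [0.0, 0.0, -1.0]]
wrist_force: [0.3, -0.0, -1.3]
gripper_width: 0.317
gripper_force: 30.0
```

Emit:
play_rows(
  commands="0 0 -0.25 0 0 0;0 0 -0.2 0 0 0;0 0 -0.12 0 0 0;0 0 -0.1 0 0 0;0 0 -0.08 0 0 0;0 0 -0.06 0 0 0;0 0 -0.04 0 0 0;0 0 0 0 0 0;0 0 0 0 0 0",
)

```text
time_s: 34.65
tcp_pos: [0.5759, 0.0048, 0.0545]
ee_rot: [[0.081, -0.997, 0.001], [-0.997, -0.081, -0.001], [0.001, -0.001, -1.0]]
wrist_force: [-4.6, 1.5, 14.0]
gripper_width: 0.316
gripper_force: 30.0
```

Emit:
play_rows(
  commands="0 0 -0.03 0 0 0;0 0 0 0 0 0;0 0 0.05 0 0 0",
)

```text
time_s: 34.95
tcp_pos: [0.5759, 0.0049, 0.0546]
ee_rot: [[0.081, -0.997, 0.002], [-0.997, -0.081, -0.0], [0.0, -0.002, -1.0]]
wrist_force: [-1.3, -0.0, 3.5]
gripper_width: 0.318
gripper_force: 30.0
```

Emit:
play_rows(
  commands="0 0 0 0 0 0;0 0 0 0 0 0;0 0 0 0 0 0;0 0 0.6 0 0 0;0 0 1 0 0 0;0 0 1 0 0 0;0 0 1 0 0 0;0 0 1 0 0 0;0 0 1 0 0 0;0 0 0.8 0 0 0;-0.4 0.93 0 0 0 0;-0.4 0.93 0 0 0 0;-0.4 0.93 0 0 0 0;-0.4 0.93 0 0 0 0;-0.4 0.93 0 0 0 0;0 0 0 0 0 0",
  grip=40,
)

```text
time_s: 36.55
tcp_pos: [0.5143, 0.1466, 0.2443]
ee_rot: [[0.084, -0.996, -0.001], [-0.996, -0.084, 0.0], [-0.0, 0.001, -1.0]]
wrist_force: [-0.9, 0.8, -0.4]
gripper_width: 0.459
gripper_force: 0.0
```

Emit:
play_rows(
  commands="0 0 0 0 0 0;0 0 0 0 0 0;0 0 0 0 0 0;0 0 0 0 0 0;0 0 0 0 0 0;0 0 0 0 0 0",
  grip=0,
)

```text
time_s: 37.15
tcp_pos: [0.5155, 0.144, 0.2447]
ee_rot: [[0.079, -0.997, -0.0], [-0.997, -0.079, -0.0], [0.0, 0.0, -1.0]]
wrist_force: [0.2, 0.8, -0.0]
gripper_width: 0.039
gripper_force: 0.0
```

```bash
python3 - 2>/dev/null <<'E'
from h import *
s=r.sense();print(s["tcp_pos"],s["ee_rot"][:2,1])
im2,d,c=cap("top"); W=cloud(d,c)
for b in((205,225,264,285),(165,186,298,318),(203,222,301,320),(168,187,263,283)):
    k=W[b[0]:b[1],b[2]:b[3]];k=k[(k[...,2]>.06)&(k[...,2]<.09)];print("rib",len(k),k.mean(0))
cv2.imwrite("pics/t5.png",cv2.resize(im2[130:260,200:380],None,fx=4,fy=4))
E
```

```text
[0.51554811 0.14397055 0.24472869] [-0.99684333 -0.07939378]
rib 89 [ 0.47615026 -0.00221865  0.07162645]
rib 90 [ 0.58184546 -0.09075575  0.07123516]
rib 61 [ 0.48447322 -0.09869172  0.07059304]
rib 55 [0.57599125 0.00436633 0.07169666]
```

View pics/t5.png

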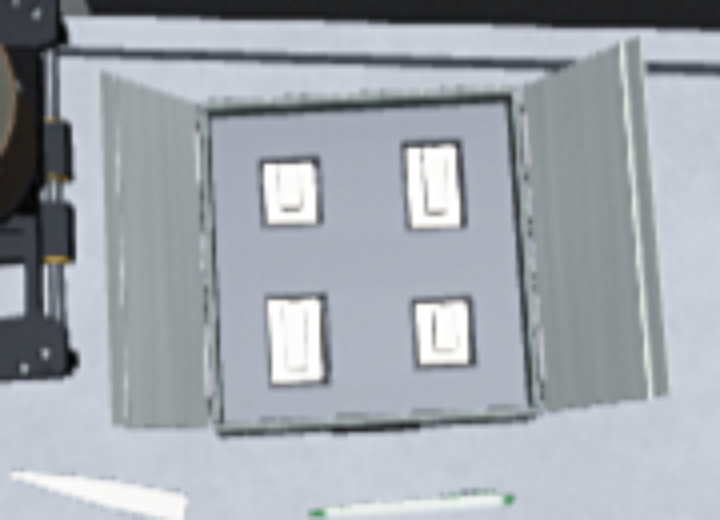

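All four lie flush in their bays. Now the left leaf: down outside it, then push inward.

Emit:
play_rows(
  commands="0 0 -0.79 0 0 0;0 0 -0.79 0 0 0;0 0 -0.79 0 0 0;0 0 -0.79 0 0 0;0 0 0 0 0 0;0.04 -0.46 0 0 0 0;0.04 -0.46 0 0 0 0;0.04 -0.46 0 0 0 0;0.04 -0.46 0 0 0 0;0.04 -0.46 0 0 0 0;0.04 -0.46 0 0 0 0;0.04 -0.46 0 0 0 0;0.04 -0.44 0 0 0 0;0 0 0 0 0 0",
)

```text
time_s: 38.6
tcp_pos: [0.5243, 0.0323, 0.1494]
ee_rot: [[0.078, -0.997, -0.002], [-0.997, -0.078, -0.001], [0.001, 0.002, -1.0]]
wrist_force: [-0.9, 0.2, 0.6]
gripper_width: 0.002
gripper_force: 0.0
```

Emit:
play_rows(
  commands="0.02 -0.33 -0.26 0 0 0;0.02 -0.33 -0.27 0 0 0;0.02 -0.26 -0.38 0 0 0;0.02 -0.26 -0.38 0 0 0;0.01 -0.12 -0.4 0 0 0;0 -0.12 -0.4 0 0 0;0 0 -0.1 0 0 0;0 0 0 0 0 0;0 0 0 0 0 0",
)

```text
time_s: 39.5
tcp_pos: [0.5272, -0.0088, 0.0844]
ee_rot: [[0.081, -0.997, -0.001], [-0.997, -0.081, -0.001], [0.001, 0.002, -1.0]]
wrist_force: [-0.8, -2.1, 6.6]
gripper_width: 0.005
gripper_force: 3.4
```

Emit:
play_rows(
  commands="0 0 -0.05 0 0 0;0 0 -0.04 0 0 0;0 0 0 0 0 0;0 0 0 0 0 0",
)

```text
time_s: 39.9
tcp_pos: [0.5273, -0.0088, 0.0841]
ee_rot: [[0.082, -0.997, -0.001], [-0.997, -0.082, -0.002], [0.002, 0.001, -1.0]]
wrist_force: [-6.8, -1.1, 21.2]
gripper_width: 0.002
gripper_force: 10.5
```

Left leaf is down at its stop (fingertips at 84 mm under 21 N). Next, round to the right leaf.

Emit:
play_rows(
  commands="0 0 0.4 0 0 0;0 0 1 0 0 0;0 0 1 0 0 0;0 0 1 0 0 0;0 0 1 0 0 0;0 0 1 0 0 0;0.0775 -0.97 0 0 0 0;0.0775 -0.97 0 0 0 0;0.0775 -0.97 0 0 0 0;0.0775 -0.97 0 0 0 0;0.0775 -0.97 0 0 0 0;0.0775 -0.97 0 0 0 0;0.0775 -0.97 0 0 0 0;0.0775 -0.97 0 0 0 0;0 0 0 0 0 0;0 0 0 0 0 0;0 0 0 0 0 0",
)

```text
time_s: 41.6
tcp_pos: [0.546, -0.2401, 0.2429]
ee_rot: [[0.081, -0.997, -0.001], [-0.997, -0.081, 0.001], [-0.001, 0.001, -1.0]]
wrist_force: [0.4, 0.4, -0.8]
gripper_width: 0.008
gripper_force: 0.0
```

```bash
python3 - 2>/dev/null <<'E'
from h import *
im2,d,c=cap("top"); W=cloud(d,c)
for u in range(252,322,6): print(u,W[185:215,u].mean(0).round(4))
cv2.imwrite("pics/t6.png",cv2.resize(im2[130:260,220:440],None,fx=3.5,fy=3.5))
E
```

```text
252 [0.5103 0.0534 0.0843]
258 [0.5107 0.038  0.0848]
264 [0.5112 0.0226 0.0844]
270 [0.5115 0.0071 0.0849]
276 [ 0.5121 -0.0083  0.0845]
282 [ 0.4679 -0.0232  0.4236]
288 [ 0.4336 -0.0304  0.6292]
294 [ 0.4326 -0.0375  0.6371]
300 [ 0.4322 -0.0446  0.6415]
306 [nan nan nan]
312 [ 0.4321 -0.0586  0.6449]
318 [ 0.4323 -0.0658  0.6447]
```

View pics/t6.png

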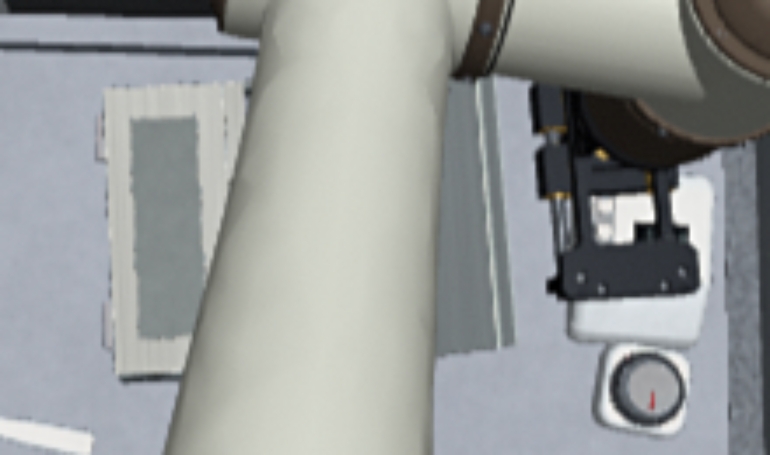

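Left leaf lies level at 84 mm; the right leaf is open with the gripper outside it at (600,270) in the crop. Closing the right leaf.

Emit:
play_rows(
  commands="0 0 -0.78 0 0 0;0 0 -0.78 0 0 0;0 0 -0.77 0 0 0;0 0 -0.77 0 0 0;0 0 0 0 0 0;-0.034 0.425 0 0 0 0;-0.034 0.425 0 0 0 0;-0.034 0.425 0 0 0 0;-0.034 0.425 0 0 0 0;-0.034 0.425 0 0 0 0;-0.034 0.425 0 0 0 0;-0.034 0.425 0 0 0 0;-0.034 0.425 0 0 0 0;-0.034 0.425 0 0 0 0;0 0 0 0 0 0",
)

```text
time_s: 43.15
tcp_pos: [0.5367, -0.1243, 0.1502]
ee_rot: [[0.082, -0.997, -0.001], [-0.997, -0.082, 0.001], [-0.001, 0.001, -1.0]]
wrist_force: [0.1, 0.1, -0.6]
gripper_width: 0.002
gripper_force: 0.0
```

Emit:
play_rows(
  commands="-0.02 0.33 -0.26 0 0 0;-0.02 0.33 -0.27 0 0 0;-0.02 0.26 -0.38 0 0 0;-0.02 0.26 -0.38 0 0 0;-0.01 0.12 -0.4 0 0 0;0 0.12 -0.4 0 0 0;0 0 -0.1 0 0 0;0 0 0 0 0 0;0 0 0 0 0 0",
)

```text
time_s: 44.05
tcp_pos: [0.5338, -0.0831, 0.0844]
ee_rot: [[0.08, -0.997, -0.002], [-0.997, -0.08, 0.001], [-0.001, 0.002, -1.0]]
wrist_force: [-1.5, 2.5, 3.2]
gripper_width: 0.003
gripper_force: 1.7
```

Press firmly, then lift off.

Emit:
play_rows(
  commands="0 0 -0.06 0 0 0;0 0 -0.05 0 0 0;0 0 0 0 0 0;0 0 0 0 0 0",
)

```text
time_s: 44.45
tcp_pos: [0.5339, -0.0831, 0.0841]
ee_rot: [[0.081, -0.997, -0.001], [-0.997, -0.081, -0.0], [0.0, 0.001, -1.0]]
wrist_force: [-7.6, 5.9, 20.6]
gripper_width: 0.006
gripper_force: 10.3
```

Emit:
play_rows(
  commands="0 0 0.3 0 0 0;0 0 1 0 0 0;0 0 1 0 0 0;0 0 1 0 0 0;0 0 1 0 0 0;0 0 1 0 0 0;0 1 0 0 0 0;0 1 0 0 0 0;0 1 0 0 0 0;0 1 0 0 0 0;0 1 0 0 0 0;0 1 0 0 0 0;0 1 0 0 0 0;0 1 0 0 0 0;0 1 0 0 0 0;0 1 0 0 0 0;0 0 0 0 0 0;0 0 0 0 0 0",
)

```text
time_s: 46.25
tcp_pos: [0.5342, 0.2166, 0.2394]
ee_rot: [[0.081, -0.997, -0.002], [-0.997, -0.081, -0.001], [0.001, 0.002, -1.0]]
wrist_force: [0.7, -0.9, -0.2]
gripper_width: 0.006
gripper_force: 0.0
```

```bash
python3 - 2>/dev/null <<'E'
from h import *
im2,d,c=cap("top"); W=cloud(d,c)
for u in range(252,340,6): print(u,W[185:215,u].mean(0).round(4))
cv2.imwrite("pics/t7.png",cv2.resize(im2[130:270,120:440],None,fx=2.5,fy=2.5))
E
```

```text
252 [0.5104 0.0534 0.0839]
258 [0.5108 0.038  0.0837]
264 [nan nan nan]
270 [nan nan nan]
276 [ 0.5121 -0.0082  0.0844]
282 [ 0.5126 -0.0237  0.0834]
288 [ 0.5129 -0.0391  0.0846]
294 [nan nan nan]
300 [ 0.5138 -0.0699  0.0843]
306 [ 0.5143 -0.0853  0.0841]
312 [ 0.5146 -0.1006  0.0848]
318 [ 0.5149 -0.116   0.0857]
324 [ 0.5155 -0.1314  0.0848]
330 [ 0.516  -0.1469  0.0844]
336 [ 0.5281 -0.1724  0.0087]
```

View pics/t7.png

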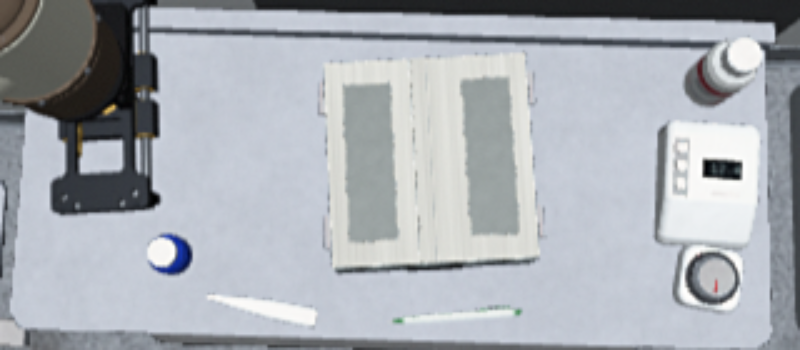

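Both leaves lie level at about 84 mm across their full width, the gripper is clear, and the bystanders are in place. Handing in.

```bash
python3 -c "
from station import r
print(r.finish_job())"
```

```text
the job is handed in; nothing more can be done
None
```

I handed the job in at about 46 s: all four cassettes are flush in recesses of their own length, the left leaf was shut before the right leaf lapped over it, and the other things look undisturbed. The hand-in call returned no verdict.

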